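# Open the gilt frame on the props table

### The job

The small gilt picture frame lies face down with its backboard held in by two turn buttons. Turn both buttons about a quarter turn, either way, so that they are clear of the backboard, then lift the backboard out by its batten and lay it gently, flat and batten up, in the middle of the green felt pad. Leave the buttons turned aside, and leave the black frame and the other props alone.

Things in the scene. Friction and masses are not known exactly. Their poses are not given: they have to be found in the camera images.
- gilt_frame: Gilt (gold) picture frame, 158 x 178 mm, face down, fixed on a dark 174 x 194 mm board. Origin: centre of the board's underside, on the table. z up, y along the long side, a turn button at each end of y. The frame's top face is 32 mm above the origin; its recess, 90 mm (x) by 110 mm (y), 9 mm deep, holds the backboard.
- button_left (a joint): Nickel turn button at the gilt frame's +y end, pivot at x 0, y +71 mm in that frame. Thumb wing on the pivot to pinch and turn: 8 mm thick, 26 long, 38 to 60 mm above the frame's origin. Angle in rad, anticlockwise from above; 0 (start within 0.2): wing along the frame's y, arm towards its middle, over the backboard. Turns either way to 1.75, clear past 1.15, stays where left.
- button_right (a joint): The same turn button at the gilt frame's -y end, pivot at x 0, y -71 mm in that frame; same sizes, sign and range as button_left, and at 0 its wing lies along the frame's y and its arm points to the middle. Each button's arm, under the wing, is 10 mm wide, 33 to 38 mm above the frame's origin, and reaches 30 mm from the pivot. Friction is light, 0.02 N m.
- panel_grip (a point): Centre of the dark batten on the loose plywood backboard in the gilt frame. Board 86 (x) x 106 (y) x 8 mm, about 70 g; batten 12 (x) x 44 (y) x 22 mm tall on the middle of its top. The point is 19 mm above the board's underside, 11 mm above its top. Seated, it is 42 mm above the frame's origin, centred, axes along the frame's, 2 mm play all round.
- pad: Green felt-covered pad, fixed on the table, 180 mm (x) by 200 mm (y) by 5 mm thick. Origin: centre of its underside, on the table top.
- black_frame: A black frame of the same shape and size as the gilt one, with the same board, buttons and backboard, 60 mm tall in all; fixed. Not to be opened. Origin: centre of its underside. It, the gilt frame and the pad may lie in any order from left to right.
- sugar_bowl: Silver-plated sugar bowl with lid, 96 mm across (124 over the handles), 100 mm tall, loose; behind the frames as the robot sees it. Origin: centre of its underside.
- shepherdess: Porcelain shepherdess figurine, base 72 mm across, 123 mm tall, loose; behind the frames. Origin: centre of its underside.
- opera_glasses: Mother-of-pearl opera glasses with gilt rings, lying flat, about 80 x 96 x 42 mm, loose; behind the frames. Origin: on the table under their middle.
Not all that is in view belongs to the job. Leave any pink or red look-alike of the part that bears panel_grip alone.

How it is judged:
By the outcome, as a careful person would: the job done as asked, in the order asked, and still so for the second after the job is handed in, with the robot touching nothing.
It also fails if it takes over 69 s, if anything falls off the work surface, if the arm or the gripper's body presses on something with over 40 N, if the wrist force passes 120 N, or if a joint passes its speed limit or range.

### The arm

A 6-joint arm with a two-finger parallel gripper is mounted at the origin on the work surface. World frame = base frame: x ahead of the robot, y to its left, z up, the work surface at z = 0. Lengths are in mm, angles in degrees, forces in N, time in s.
With the tool pointing down it reaches from about 350 to 775 mm from the base axis. Payload 5.5 kg.
Tool frame: the origin (TCP) lies midway between the tips of the shut fingers; the grasp point (between the pads) lies 19 mm behind it; z points along the fingers, y is the line along which they close (so a half turn about z gives the same grasp; the last joint's range is limited). The gripper opens to 85 mm and grips with 20 to 120 N. Pads are 22 mm wide; open, the fingers measure 114 mm over their backs; the gripper's body (76 mm by 85 mm) begins 54 mm behind the grasp point. The pads swing forward as they close: fully open they stand 13 mm farther back than shut.
Start: joints at [-80.993, 17.945, 2.641, 74.691, 0, 82.002], TCP at [168.161, -549.903, 231.323] pointing down, gripper open.
Joint ranges: [-158.12, 158.12], [-49.38, 96.58], [-58.88, 72.47], [-126.05, 133.96], [-84.25, 85.87], [-180, 180]. Speed limits (degrees/s): [147.25, 147.25, 180, 180, 180, 180].

### API

Orientations are given as [roll, pitch, yaw] about the fixed x, y, z axes, in that order (R = Rz(yaw) Ry(pitch) Rx(roll)).
In Python, from plant import ctrl gives the robot as it stands. Calls block until the motion is done:
- ctrl.goto(position, orientation): joint-space move of the TCP to a pose.
- ctrl.servo_line(position, attitude=None, feed=150, contact_N=None): straight line of the TCP; attitude=None keeps the orientation; feed is the mean speed in mm/s. With contact_N (N) it stops when the force on the tool has changed by that much, and returns True; else False.
- ctrl.move_j(angles): joint-space move.
- ctrl.grip(opening): opening from 0.0 (shut) to 1.0 (fully open); the grip force is fixed at half the most; returns when the fingers have stopped.
- ctrl.pause(seconds).
- ctrl.solve_ik(position, orientation): joint angles nearest the present ones, or None.
- ctrl.observe(): the state.
- ctrl.grab_frame(name): name is "scene" or "top"; returns a dict with "pixels" (384x512x3 uint8, red, green, blue), "K" (3x3 intrinsics, pixels), "R" (3x3) and "t" (3): a world point X has camera coordinates R X + t. Camera axes: x right, y down, z forward; pixel columns grow to the right and rows downward; lengths in mm; the calibration is good to about 2 mm. A picture is of the moment at which its call begins. There is no depth.
A pose or a line that the arm cannot do raises ctrl.PlanningError and nothing moves.
- ctrl.sign_off(): hands the job in; it is judged then, once.
Trained networks look in a picture, given as the dict that the camera call returned (one of the last four; its "shot" number tells which), for a name from the list of things; names that differ only in an ending like _2 or _b are one class to them, and where a whole thing is asked for, a point or a joint stands for the part that bears it (a point fixed in the world has none). Each returns a list of dicts, best first, with "score" (0 to 1); they miss things now and then, are a little off and sometimes report something else, mostly with a low value. They report only what shows in the picture. A call takes as long as a camera call. They do not tell look-alikes from the thing itself.
- ctrl.look_for(label, picture): "box" ([centre column, centre row, width, height] in pixels, round what is visible of it).
- ctrl.spot_point(label, picture): "xy" ([column, row] in pixels: a listed point, or the origin of a listed thing).
The state is a dict: "clock": time; "joints": joint angles; "qd": joint speeds; "joint_efforts": joint torques, N m; "tcp_pos": TCP position; "eef_rot": TCP orientation; "force": force on the tool from outside, world axes, zero at the start; "torque": the same for the moment, N m; "grip_width": opening from 0.0 (shut) to 1.0 (fully open); "grip_force": force on a finger pad.
Only numpy, scipy, OpenCV 4.12 (cv2) and the standard library are available. Lean on these libraries where they do the work, as an engineer would, in place of code of your own. Each camera call takes 0.05 s, during which the arm holds its last target. There are 200 camera calls.

## Working session

There is one attempt and no reset: what is moved stays moved. The work goes in short steps, each a Python script; the robot and the scene stay as the last script left them, time stands still between calls to the robot, and variables do not carry over. Pictures are saved under pics/ and viewed, at most 10 in all, crops included, and the job is handed in when it is done.

```bash
mkdir -p pics; ls
cat > h.py <<'E'
import numpy as np, cv2
from plant import ctrl
def snap(name,fn=None):
    p=ctrl.grab_frame(name)
    if fn: cv2.imwrite('pics/'+fn,p["pixels"][:,:,::-1])
    return p
def ray(p,uv,z):
    K,R,t=map(np.array,(p["K"],p["R"],p["t"]))
    d=R.T@np.linalg.inv(K)@np.array([uv[0],uv[1],1.]); c=-R.T@t
    return c+d*(z-c[2])/d[2]
def proj(p,X):
    K,R,t=map(np.array,(p["K"],p["R"],p["t"]))
    q=K@(R@np.array(X,float)+t); return q[:2]/q[2]
E
python3 - <<'E'
from h import *
pt=snap("top","top1.png"); ps=snap("scene","scene1.png")
print(ctrl.observe())
for p,n in((pt,'top'),(ps,'scene')):
    print(n,-np.array(p["R"]).T@np.array(p["t"]))
    for l,z in(("gilt_frame",0),("button_left",49),("button_right",49),("panel_grip",42),("pad",0),("black_frame",0)):
        for r in ctrl.spot_point(l,p)[:4]: print(l,np.round(r["xy"],1),round(r["score"],2),np.round(ray(p,r["xy"],z)[:2],1))
E
```

```text
pics
{'clock': 0.1, 'joints': array([-8.09934664e+01,  1.79872153e+01,  2.58448938e+00,  7.46915269e+01,
        2.42182925e-03,  8.20012376e+01]), 'qd': array([-0.00969919, -0.11802111,  0.07473848, -0.03353911,  0.14003383,
       -0.03667461]), 'joint_efforts': array([ 2.72318866e-03, -4.81728816e+01,  2.99242938e+01,  1.28690206e-02,
       -9.16694262e-05, -5.15027892e-06]), 'tcp_pos': array([ 168.09361655, -549.40921865,  230.498129  ]), 'eef_rot': array([-1.79907001e+02, -1.55136990e-02,  1.70052815e+01]), 'force': array([ 0.23243696, -0.35922355,  0.44096333]), 'torque': array([-0.02393099,  0.02750984, -0.04065092]), 'grip_force': 0.0, 'grip_width': 0.9990672559924324}
top [ 403.21877756  -78.52170187 1242.79795334]
gilt_frame [333.4 196.3] 0.64 [ 488.3 -283. ]Traceback (most recent call last):
  File "<stdin>", line 7, in <module>
ValueError: it knows: black_frame, gilt_frame, opera_glasses, pad, panel_grip, shepherdess, sugar_bowl
```

Run:
```python
from h import *
pt=snap("top"); ps=snap("scene")
for p,n in((pt,'top'),(ps,'scene')):
    print(n,-np.array(p["R"]).T@np.array(p["t"]))
    for l,z in(("gilt_frame",0),("panel_grip",42),("pad",0),("black_frame",0)):
        for r in ctrl.spot_point(l,p)[:4]: print(l,np.round(r["xy"],1),round(r["score"],2),np.round(ray(p,r["xy"],z)[:2],1))
```

```text
top [ 403.21877756  -78.52170187 1242.79795334]
gilt_frame [331.7 196.9] 0.69 [ 486.7 -278.1]
panel_grip [367.4 125.2] 0.8 [ 682.  -380.3]
panel_grip [411.4 214.4] 0.68 [ 429.  -487.5]
panel_grip [329.9 196.6] 0.65 [ 484.9 -266.4]
panel_grip [326.3 273. ] 0.65 [ 277.  -247.2]
pad [134.2 192.5] 0.97 [517.1 288.7]
pad [294.8 106.3] 0.33 [ 754.9 -182.8]
black_frame [230.8 187.9] 0.86 [521.6  10. ]
scene [1040.21373336  328.85245396  797.17395874]
gilt_frame [201.2 164.4] 0.57 [ 483.7 -275.3]
gilt_frame [372.6 271.9] 0.47 [514.1 280.6]
panel_grip [199.8 157.8] 0.93 [ 495.5 -264.2]
panel_grip [165.  121.8] 0.75 [ 438.8 -458.1]
panel_grip [366.  193.5] 0.75 [341.1 171. ]
panel_grip [275.  214.4] 0.7 [536.7  20.3]
pad [374.3 268.8] 0.69 [504.2 280.3]
black_frame [274.  216.2] 0.55 [515.2   4.4]
```

View pics/top1.png

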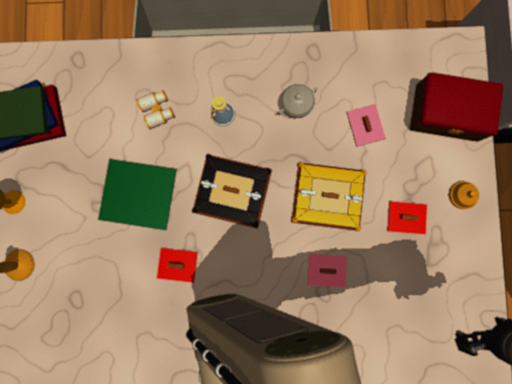

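View pics/scene1.png

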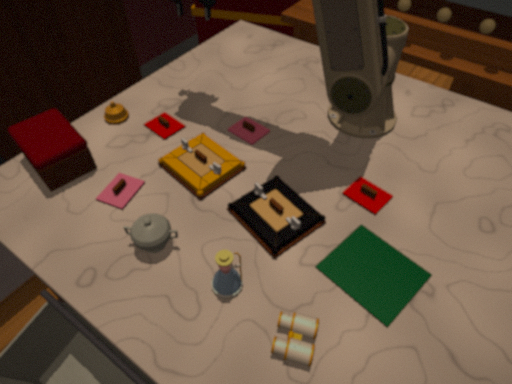

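The top view shows the gilt frame at about (330,197), its buttons at (304,194) and (356,198), the black frame at (231,190) and the pad at (138,194). The red and pink look-alikes lie apart from these. Next I'll fit the poses.

Run:
```python
from h import *
from scipy.optimize import least_squares
P={n:snap(n) for n in("top","scene")}
def mask(p,kind):
    h=cv2.cvtColor(p["pixels"],cv2.COLOR_RGB2HSV).astype(int);H,S,V=h[...,0],h[...,1],h[...,2]
    m=((H>45)&(H<85)&(S>110)&(V>40)) if kind=='pad' else ((H>17)&(H<32)&(S>170)&(V>90))
    return m.astype(np.uint8)
c0={'pad':(512,283),'gilt':(486,-272)}
dims={'pad':(180,200,5),'gilt':(158,178,32)}
for kind in c0:
    obs=[];ps=[]
    for n,p in P.items():
        m=mask(p,kind);k,lab,st,ce=cv2.connectedComponentsWithStats(m)
        u=proj(p,[*c0[kind],dims[kind][2]])
        big=[i for i in range(1,k) if st[i,4]>300]
        i=min(big,key=lambda i:np.hypot(*(ce[i]-u)))
        cs=cv2.findContours((lab==i).astype(np.uint8),cv2.RETR_EXTERNAL,cv2.CHAIN_APPROX_NONE)[0]
        hull=cv2.convexHull(max(cs,key=len))[:,0].astype(float)
        print(kind,n,st[i],ce[i].round(1))
        # rect by minAreaRect (top) reported in world
        q=np.array([ray(p,x,dims[kind][2])[:2] for x in hull],np.float32)
        print('  rect',cv2.minAreaRect(q))
        # model fit: IoU-like via soft hull edges
        w,l,z=dims[kind]
        pts=np.array([ray(p,x,z)[:2] for x in cs[0 if len(cs)==1 else int(np.argmax([len(c) for c in cs]))][:,0].astype(float)])
        def f(v):
            a=v[2];d=pts-v[:2];x=d@[np.cos(a),np.sin(a)];y=d@[-np.sin(a),np.cos(a)]
            return np.maximum(np.abs(x)-w/2-v[3],np.abs(y)-l/2-v[3])
        r=least_squares(f,[*c0[kind],0.05,0],loss='soft_l1')
        r2=least_squares(f,[*c0[kind],-0.15,0],loss='soft_l1')
        for r in(r,r2): print('  fit',r.x.round(3),r.cost.round(1))
p=P["top"]
for kind,(x,y),n in(('gilt',(486,-272),'top'),('gilt',(486,-272),'scene')):
    u=proj(P[n],[x,y,40]);M=np.float32([[8,0,320-8*u[0]],[0,8,240-8*u[1]]])
    cv2.imwrite(f'pics/crop_{n}.png',cv2.warpAffine(P[n]["pixels"],M,(640,480),flags=cv2.INTER_CUBIC)[:,:,::-1]);print(n,u)
```

```text
pad top [  99  160   77   69 4126] [137.2 194. ]
  rect ((512.8281860351562, 278.7535095214844), (195.89256286621094, 175.6030731201172), 79.74820709228516)
  fit [ 5.12747e+02  2.78837e+02 -1.78000e-01 -3.84700e+00] 73.1
  fit [ 5.12747e+02  2.78837e+02 -1.78000e-01 -3.84700e+00] 73.1
pad scene [ 317  226  113  100 5663] [373.8 273.9]
  rect ((514.5078125, 279.4775695800781), (194.75558471679688, 174.45086669921875), 79.85072326660156)
  fit [ 5.14483e+02  2.79560e+02 -1.79000e-01 -4.03300e+00] 47.3
  fit [ 5.14483e+02  2.79560e+02 -1.79000e-01 -4.03300e+00] 47.3
gilt top [ 293  163   73   67 2276] [329.2 195.8]
  rect ((487.99432373046875, -265.8416748046875), (183.88870239257812, 164.1828155517578), 80.9593734741211)
  fit [ 4.88796e+02 -2.66379e+02 -1.54000e-01 -2.40700e+00] 4714.6
  fit [ 4.88796e+02 -2.66379e+02 -1.54000e-01 -2.40700e+00] 4714.6
gilt scene [ 160  134   84   61 1501] [200.5 163.3]
  rect ((497.953125, -259.6064453125), (188.7250213623047, 166.23995971679688), 81.19554138183594)
  fit [ 4.94903e+02 -2.63136e+02 -1.53000e-01 -3.89200e+00] 3234.7
  fit [ 4.94903e+02 -2.63136e+02 -1.53000e-01 -3.89200e+00] 3234.7
top [331.79437021 196.19368751]
scene [200.05471538 155.31872325]
```

View pics/crop_top.png

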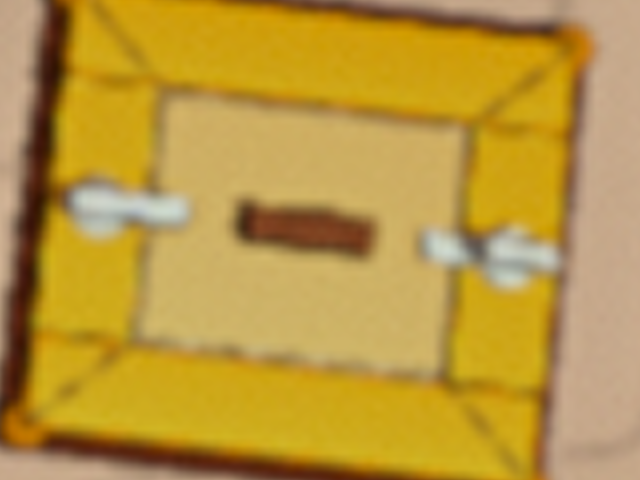

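The crop shows the recess corners at crop pixels (160,90), (470,125), (445,378) and (135,342). The batten is centred near (308,229). The button pivots are near (100,207) and (508,256), and both wings lie close to the frame's y.

Run:
```python
from h import *
p=snap("top");U=np.array([331.794,196.194])
c=lambda a,z:ray(p,(np.array(a)-[320,240])/8+U,z)[:2]
q=np.array([c(a,32) for a in((160,90),(470,125),(445,378),(135,342))])
print(q.round(1),q.mean(0))
for i in range(4): d=q[i]-q[i-1];print(np.hypot(*d).round(1),np.degrees(np.arctan2(*d[::-1])).round(1))
print('batten',c((308,229),53))
a,b=c((100,207),44),c((508,256),44);print('piv',a,b,(a+b)/2,np.hypot(*(a-b)),np.degrees(np.arctan2(*(a-b)[::-1]))-90)
for s,e in(((72,198),(187,212)),((425,243),(558,258))):
    d=c(s,49)-c(e,49);print('wing',np.degrees(np.arctan2(*d[::-1]))-90)
s=snap("scene");r=np.array([488.5,-267.5]);th=np.radians(-9)
y=np.array([-np.sin(th),np.cos(th)])
img=s["pixels"].copy();u=proj(s,[*r,40]);M=np.float32([[7,0,320-7*u[0]],[0,7,240-7*u[1]]])
img=cv2.warpAffine(img,M,(640,480),flags=cv2.INTER_CUBIC)[:,:,::-1].copy()
x=np.array([np.cos(th),np.sin(th)])
pts=[(*(r+k*71*y),60) for k in(1,-1)]+[(*r,53)]+[(*(r+i*45*x+j*55*y),32) for i in(1,-1) for j in(1,-1)]
for X in pts:
    v=M@np.r_[proj(s,X),1];cv2.circle(img,tuple(int(t) for t in v),4,(255,0,255),1)
cv2.imwrite('pics/crop_s.png',img)
```

```text
[[ 540.9 -219.8]
 [ 525.1 -327.4]
 [ 437.2 -314.3]
 [ 453.  -207.5]] [ 489.07064952 -267.26779543]
88.7 -8.0
108.7 -98.3
88.9 171.6
108.0 81.6
batten [ 489.00483509 -265.98191924]
piv [ 499.50126479 -196.07248056] [ 478.1939362  -335.69739134] [ 488.8476005  -265.88493595] 141.24134649971865 -8.676628186340835
wing -8.7721651734214
wing -8.260535563122474
```

View pics/crop_s.png

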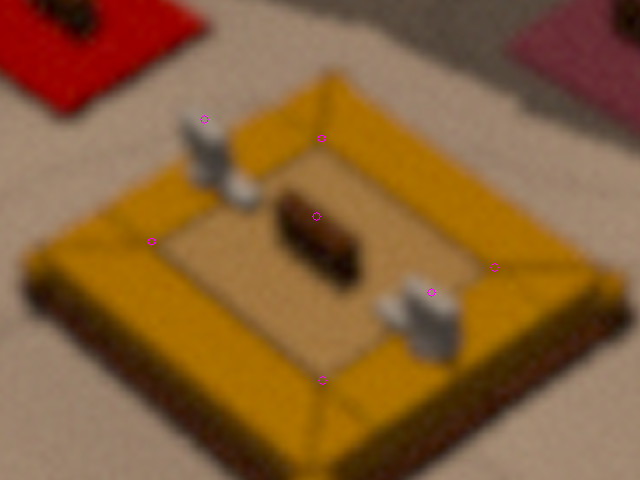

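```bash
cat >> h.py <<'E'
C=np.array([489.,-266.5]);TH=-8.4
def fr(x,y): 
    a=np.radians(TH);return C+[x*np.cos(a)-y*np.sin(a),x*np.sin(a)+y*np.cos(a)]
E
python3 - <<'E'
from h import *
for k in(1,-1):
    for yaw in(81.6,-98.4):
        for d in(0,100,-100):
            j=ctrl.solve_ik([*fr(0,71*k),43],[180,0,(yaw+d+180)%360-180]);print(k,yaw,d,None if j is None else np.round(j))
j=ctrl.solve_ik([*fr(0,0),36],[180,0,81.6]);print(j)
for y in(80.,-100,): print(ctrl.solve_ik([513.5,279,20],[180,0,y]))
E
```

```text
1 81.6 0 [-30.  21. -21.  48.   0.  68.]
1 81.6 100 [-30.  21. -21.  48.   0. -32.]
1 81.6 -100 [-30.  21. -21.  48.   0. 168.]
1 -98.4 0 [ -30.   21.  -21.   48.    0. -112.]
1 -98.4 100 [-30.  21. -21.  48.   0. 148.]
1 -98.4 -100 [-30.  21. -21.  48.   0. -12.]
-1 81.6 0 [-43.  26. -13.  51.   0.  55.]
-1 81.6 100 [-43.  26. -13.  51.   0. -45.]
-1 81.6 -100 [-43.  26. -13.  51.   0. 155.]
-1 -98.4 0 [ -43.   26.  -13.   51.    0. -125.]
-1 -98.4 100 [-43.  26. -13.  51.   0. 135.]
-1 -98.4 -100 [-43.  26. -13.  51.   0. -25.]
[-36.84910495  23.72188706 -18.02705162  48.25106133   0.
  61.55089505]
[ 20.6484925   27.29520498 -14.80178711  47.90300791   0.
 120.6484925 ]
[ 20.6484925   27.29520498 -14.80178711  47.90300791   0.
 -59.3515075 ]
```

```bash
cat > btn.py <<'E'
import sys
from h import *
k=int(sys.argv[1])
def st(s):
    o=ctrl.observe();print(s,round(o["clock"],2),o["tcp_pos"].round(1),'F',o["force"].round(1),'T',o["torque"].round(2),'w',round(o["grip_width"],3),round(o["grip_force"],1))
xy=fr(0,71*k)
ctrl.goto([*xy,140],[180,0,81.6]);ctrl.grip(.45);st('above')
print(ctrl.servo_line([*xy,41],feed=60,contact_N=6));st('down')
ctrl.grip(.17);st('cage')
for d in(35,70,98):
    ctrl.goto([*xy,41],[180,0,(81.6+d+180)%360-180]);st(d)
ctrl.grip(.45)
ctrl.servo_line([*xy,140],feed=120);st('up')
E
python3 btn.py 1
```

```text
above 3.17 [ 499.3 -196.4  140. ] F [-1.5  0.2  0.1] T [-0.    0.03  0.  ] w 0.449 0.0
False
down 4.97 [ 499.6 -196.4   41.4] F [ 0.1 -0.6 -0.2] T [-0.01  0.    0.04] w 0.45 0.0
cage 5.33 [ 499.4 -196.3   41.1] F [-0.   0.  -0.5] T [-0.04  0.    0.02] w 0.168 0.0
35 5.96 [ 499.1 -196.2   41. ] F [-0.5 -0.5  0. ] T [-0.02  0.18  0.04] w 0.168 0.5
70 6.59 [ 499.2 -196.3   40.9] F [-2.3 -0.4  0.7] T [-0.14  0.32 -0.04] w 0.173 0.7
98 7.13 [ 499.5 -196.4   41. ] F [-0.3 -0.4 -1. ] T [-0.18  0.17 -0.  ] w 0.172 0.6
up 8.47 [ 498.9 -196.   139.3] F [-0.8 -0.1  0.6] T [ 0.01  0.01 -0.02] w 0.45 0.0
```

Contact was light and the turn felt right. Now the second button, then a check.

```bash
python3 btn.py -1
python3 - <<'E'
from h import *
ctrl.goto([420,-480,230],[180,0,81.6])
p=snap("top");u=proj(p,[*C,40]);M=np.float32([[8,0,320-8*u[0]],[0,8,240-8*u[1]]])
cv2.imwrite('pics/chk.png',cv2.warpAffine(p["pixels"],M,(640,480),flags=cv2.INTER_CUBIC)[:,:,::-1])
E
```

```text
above 10.02 [ 478.8 -336.3  140. ] F [ 0.4 -0.5 -0.5] T [ 0.   -0.07  0.03] w 0.452 0.0
False
down 11.82 [ 478.9 -336.9   41.4] F [0.  0.8 0.5] T [-0.   -0.05  0.04] w 0.454 0.0
cage 12.18 [ 478.7 -336.8   41.1] F [-2.  -0.8  0.9] T [-0.06 -0.01  0.02] w 0.17 0.0
35 12.81 [ 478.2 -336.4   40.8] F [-2.   1.3  0.5] T [ 0.09  0.32 -0.03] w 0.174 0.7
70 13.44 [ 478.6 -336.9   41. ] F [-1.1 -1.1 -0.3] T [-0.13  0.26 -0.  ] w 0.172 0.7
98 13.98 [ 479.  -337.1   41.2] F [-0.5 -1.5  0.3] T [-0.27  0.04  0.02] w 0.168 0.7
up 15.32 [ 478.2 -336.3  139.2] F [-0.3 -0.5 -0.5] T [ 0.02 -0.01  0.04] w 0.453 0.0
```

View pics/chk.png

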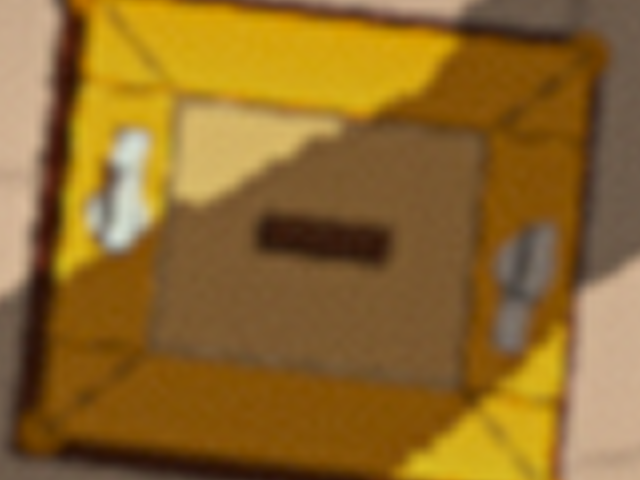

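Both wings, near crop (118,190) and (527,285), now lie across the frame, clear of the backboard. Next I'll lift it.

```bash
cat > lift.py <<'E'
from h import *
def st(s):
    o=ctrl.observe();print(s,round(o["clock"],2),o["tcp_pos"].round(1),'F',o["force"].round(1),'T',o["torque"].round(2),'w',round(o["grip_width"],3),round(o["grip_force"],1))
ctrl.goto([*C,120],[180,0,81.6]);ctrl.grip(.5)
print(ctrl.servo_line([*C,36],feed=60,contact_N=6));st('down')
ctrl.grip(0);st('grip')
print(ctrl.servo_line([*C,60],feed=25,contact_N=12));st('lift')
print(ctrl.servo_line([*C,210],feed=120));st('up')
cv2.imwrite('pics/lift.png',snap("scene")["pixels"][:,:,::-1])
E
python3 lift.py
```

```text
False
down 19.46 [ 489.3 -266.7   36.4] F [-0.5 -0.2 -0. ] T [-0.  0.  0.] w 0.501 0.0
grip 19.84 [ 489.3 -266.7   36.5] F [-0.4  0.2  3.1] T [0.09 0.08 0.07] w 0.122 61.7
False
lift 20.95 [ 488.9 -266.4   59.8] F [-0.6 -0.4 -1.7] T [ 0.02  0.01 -0.08] w 0.127 61.1
False
up 22.35 [ 488.6 -266.2  209.1] F [ 0.1 -0.1 -0.3] T [ 0.05 -0.02 -0.02] w 0.122 61.1
```

View pics/lift.png

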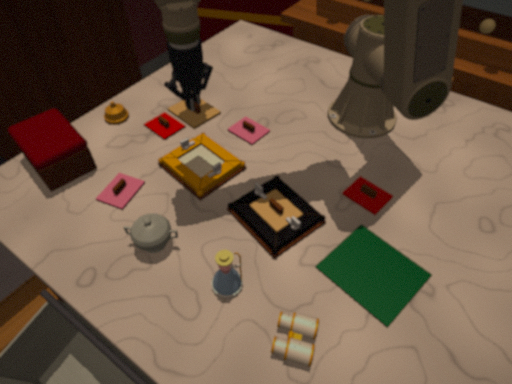

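The backboard is held level at about (195,108), and the gilt frame at (203,165) is empty. Next I'll place it.

```bash
cat > place.py <<'E'
from h import *
exec(open('lift.py').read().split('\n',1)[1].split('ctrl.goto')[0])
D=[513.6,279.2];A=[180,0,79.8]
ctrl.goto([30+440,0,210],[180,0,81.6]);ctrl.goto([*D,210],A);st('over')
ctrl.servo_line([*D,45],feed=110);ctrl.servo_line([*D,25],feed=30);st('near')
print(ctrl.servo_line([*D,16.5],feed=8,contact_N=4));st('touch')
ctrl.pause(.3);ctrl.grip(.35);st('open')
ctrl.servo_line([*D,60],feed=50);ctrl.servo_line([*D,200],feed=120)
ctrl.goto([420,0,260],A);st('away')
for n in("top","scene"):
    p=snap(n);u=proj(p,[*D,10]);M=np.float32([[5,0,320-5*u[0]],[0,5,240-5*u[1]]])
    cv2.imwrite(f'pics/end_{n}.png',cv2.warpAffine(p["pixels"],M,(640,480),flags=cv2.INTER_CUBIC)[:,:,::-1])
    h=cv2.cvtColor(p["pixels"],cv2.COLOR_RGB2HSV)
    print(n,[(np.round(ray(p,r["xy"],24)[:2],1),round(r["score"],2)) for r in ctrl.spot_point("panel_grip",p)])
E
python3 place.py
```

```text
over 24.53 [514.  277.8 209.8] F [ 0.2 -0.1 -0.8] T [-0.01 -0.03  0.04] w 0.122 61.1
near 27.0 [513.7 279.2  25. ] F [-0.  -0.  -0.9] T [ 0.02  0.01 -0.04] w 0.127 61.1
True
touch 27.78 [513.5 279.2  18.5] F [-1.1 -0.1  4.7] T [-0.01  0.02  0.02] w 0.123 61.8
open 28.41 [512.3 278.7  17.2] F [ 0.1  0.3 -0.2] T [ 0.02 -0.03  0.01] w 0.354 0.0
away 31.88 [4.204e+02 4.000e-01 2.598e+02] F [-0.1  0.2 -0.8] T [-0.03 -0.   -0.  ] w 0.352 0.0
top [(array([ 422.7, -484.6]), 0.9), (array([512.1, 282.4]), 0.87), (array([ 687.5, -390. ]), 0.74), (array([ 283.8, -251.5]), 0.61)]
scene [(array([ 283.5, -246.8]), 0.81), (array([ 703.5, -378.2]), 0.77), (array([318.5, 174.8]), 0.62)]
```

View pics/end_top.png

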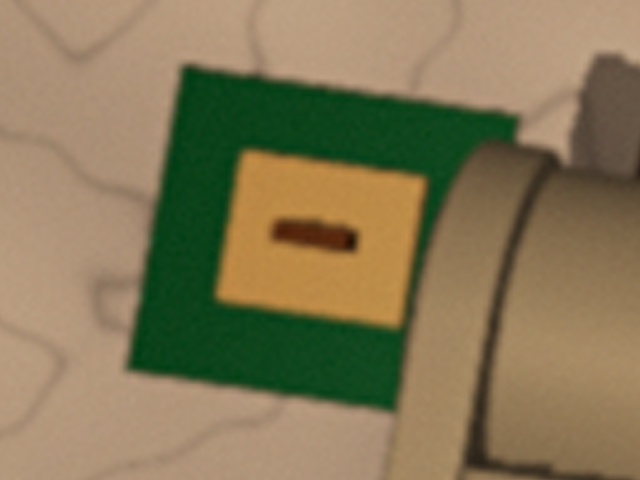

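View pics/end_scene.png

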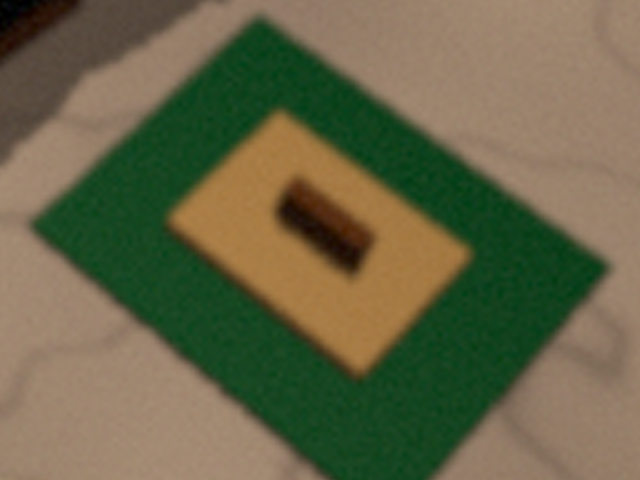

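The top crop has the backboard centred near (322,240) on the green pad. Both crops show it flat, batten up and in the middle of the pad.

```bash
python3 -c "
from h import *
print(ctrl.sign_off())"
```

```text
the job is handed in; nothing more can be done
None
```

The job is handed in, at about 32 s on the clock: both buttons are turned aside, the backboard lies flat and batten up in the middle of the green pad, and the arm touched nothing else.

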